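# Tip the prism bar down and shut the trial-lens case

### The job

Close up the trial-lens case: push the orange prism bar, which stands on end in the case's long bay, over towards the bay's middle so that it lies flat along the bay, and only then push the open lid over and fully shut. Everything is done by pushing with the fingers: do not pick up or lift the bar, leave the little amber jar at the other end of the bay exactly where it stands, and leave the other things on the desk where they are.

Things in the scene. Friction and masses are not known exactly. Their poses are not given: they have to be found in the camera images.
- case: Fixed, open aluminium case, 150 (its x) by 222 (its y) by 50 mm high, walls 5 mm; it does not move when pushed. Origin: centre of its underside, on the desk; z up. Lid hinged along the rim on its -x side (the robot's side). Three fixed rows of red- and black-rimmed lenses, up to 45 mm above the desk, fill x = -64 to 12 mm; the bay runs along y on the far side.
- bay (a point): Centre of the bay's blue floor (8 mm above the desk, at x = 47, y = 0 of the case), axes as the case. Inside, the bay is 46 mm (x) by 212 mm (y); outer walls reach 42 mm above its floor, the partition towards the lenses 34 mm.
- lid_hinge (a point): Middle of the lid's hinge axis, which runs along the case's y, at x = -75, z = 50 mm of the case.
- lid (a joint): Lid angle: 0 = fully shut, flat on the rim; 1.57 = upright; 1.6 to 1.9 at the start, leaning back towards the robot; stop at 2.1. Flat plate 150 mm from hinge to free edge, 222 mm wide, 8 mm thick, 320 g; shut, its top is 58 mm above the desk. Stiff hinge (0.34 N m): it stays where it is left, so push it all the way down (3 to 7 N near the free edge).
- lid_edge (a point): Middle of the lid's free edge, half-way through its thickness, 150 mm from the hinge.
- bar_center (a point): Centre of the loose orange prism bar, 95 mm long (its z), 36 (x) by 30 mm (y), about 200 g. It starts on end on the bay floor, z up, top 103 mm above the desk, square to the case within 0.08 rad, at about y = -85 or +85 mm of the case. Pushed near its top along the case's y it tips about its lower edge and falls flat once the top has gone some 30 mm.
- jar: Small amber glass jar with white cap, 28 mm across, 28 mm high, standing in the bay at the end opposite the bar, loose. Origin: centre of its underside.
- dropper: White bottle with blue cap, 36 mm across, 75 mm high, standing loose on the desk. Origin: centre of its underside.
- mug: White mug, 80 mm across, 90 mm high, handle on its +y side. Origin: centre of its underside.
- mouse: Black computer mouse, 105 (x) by 60 by 31 mm. Origin: centre of its underside.
- specs: Closed blue spectacle case, 65 by 160 (y) by 45 mm. Origin: centre of its underside.
- torch: Steel penlight lying flat, 120 mm long (x), 14 mm thick. Origin: centre of its underside.
- paddle: Black eye-cover paddle lying flat, 6 mm thick, disc of 64 mm centred 70 mm along its x from the origin, handle to 65 mm on the other side.
Mind the look-alikes: they are no part of the job. There is more than one size of the part that bears bar_center; the job needs the middle-sized.

How it is judged (in metres and radians):
On the way, in this order (a step that is already met when the one before it is completed fails the run):
1. the prism bar lies flat in the bay while the lid is still open (angle between bar_center's own z axis and vertical between 1.45 and 1.69 rad and z of bar_center in the frame of case below 0.032 m and x of bar_center in the frame of case between 0.03 and 0.064 m and y of bar_center in the frame of case between -0.065 and 0.065 m and value of joint lid above 1.2 rad), for 0.2 s.
2. the lid is fully shut (value of joint lid below 0.04 rad), for 0.2 s.
At the end, for the whole second after the job is handed in: The bar lies flat (within 7 degrees) on the floor of the bay; the lid is shut to within 0.04 rad; the jar still stands within 15 mm of its place (angle between bar_center's own z axis and vertical between 1.45 and 1.69 rad and z of bar_center in the frame of case below 0.032 m and x of bar_center in the frame of case between 0.03 and 0.064 m and y of bar_center in the frame of case between -0.065 and 0.065 m and value of joint lid below 0.04 rad and angle between jar's own z axis and vertical below 0.15 rad and distance of jar from where it was at the start of the episode below 0.015 m and velocity of joint lid below 0.05 rad/s); the robot touches nothing.
It fails at once if the prism bar is lifted (its centre more than about 15 mm above where it stands) (z of bar_center in the frame of case above 0.07 m).
It fails at once if the jar is moved by more than 15 mm or tipped (distance of jar from where it was at the start of the episode above 0.015 m or angle between jar's own z axis and vertical above 0.4 rad).
It fails at once if another thing on the desk is moved by more than 20 mm (distance of any of dropper, mug, mouse, specs, torch, paddle from where it was at the start of the episode above 0.02 m).
It also fails if it takes over 51 s, if anything falls off the work surface, if the arm or the gripper's body presses on something with over 40 N, if the wrist force passes 120 N, or if a joint passes its speed limit or range.

### The arm

A 6-joint arm with a two-finger parallel gripper is mounted at the origin on the work surface. World frame = base frame: x ahead of the robot, y to its left, z up, the work surface at z = 0. Lengths are in mm, angles in rad, forces in N, time in s.
With the tool pointing down it reaches from about 300 to 775 mm from the base axis. Payload 14.6 kg.
Tool frame: the origin (TCP) lies between the finger pads; the fingertips stand 8 mm ahead of it and the grasp point (between the pads) lies 11 mm behind it; y points along the fingers, x is the direction in which the jaws open and shut, and the axes are right-handed (so a half turn about y gives the same grasp; the last joint's range is limited). The gripper opens to 94 mm and grips with 3 to 60 N. Pads are 16 mm wide; open, the fingers measure 119 mm over their backs; the gripper's body (75 mm by 177 mm) begins 78 mm behind the grasp point.
Start: joints at [-1.256, 0.3, 1.521, -0, 1.321, -0.067], TCP at [204.918, -510.39, 213.446] pointing down, gripper open.
Joint ranges: [-3.03, 3.03], [-0.79, 2.21], [0.23, 2.52], [-1.04, 4.18], [0, 3.07], [-2.55, 2.55]. Speed limits (rad/s): [2.22, 2.22, 2.57, 3.14, 3.14, 3.14].

### API

Orientations are given as [roll, pitch, yaw] about the fixed x, y, z axes, in that order (R = Rz(yaw) Ry(pitch) Rx(roll)).
In Python, from cell import read_state, imaging, order gives the robot as it stands. The module is installed in compiled form; this text tells all that it offers.
- The arm moves only by the shell command python3 -m handwheel 'ROWS' [FORCE]. ROWS is JSON, a list that holds one entry, the list of rows, each a list of 7 numbers: the shift along the tool's x, y, z in mm, then the turn, a rotation vector about the tool's x, y, z in degrees, then the opening, from -1 (shut) to 1 (fully open), so that 0 is half open. A call has 1 to 5 rows; each row is the pose to reach, as a shift and turn from the pose measured when the call began, along the tool's axes at that moment; what a row does not reach only later rows make up. A row lasts 1/12 s, in which the tool goes at most 41.7 mm and 7.16 degrees, less where a joint would pass 70% of its speed; a pose out of reach is approached as far as the arm can. A call with a gripper value outside its range is refused whole. The fingers move at their own pace and stop on an object; FORCE is the grip in N (left out, the last holds). Time passes only in rows, so rows that repeat a pose let the fingers close. It gives the time, the measured TCP pose, the force and the opening at its end, in the units of the state.
- read_state(): the state, without advancing time (a new reading comes with each control period).
- imaging.camera(name): name is "scene" or "top" or "wrist"; returns (picture, depth): 480x640x3 uint8, red, green, blue; 480x640 float32, mm along the optical axis (not along the pixel's ray), 0 where there is no reading.
- imaging.get_calibration(name): a dict with "mtx" (3x3 intrinsics, pixels), "dist" ([k1, k2, p1, p2, k3] as OpenCV has them; the pictures are not rectified), "world_from_camera" (4x4, takes a point from camera to world coordinates); the wrist camera has in their place "hand_eye" (4x4, takes a point from camera to tool coordinates, whose origin is the TCP and whose axes are the tool frame's). Camera axes: x right, y down, z forward; pixel columns grow to the right and rows downward; lengths in mm; the calibration is good to about 2 mm. A picture is of the moment at which its call begins: read the wrist's pose just before it. get_calibration takes no time and is no camera call.
- order.sign_off(): hands the job in, once; it reports no verdict.
The state is a dict: "clock": time; "joints": joint angles; "qd": joint speeds; "effort": joint torques, N m; "eef_pos": TCP position; "eef_rot": TCP orientation; "wrist_force": force on the tool from outside, world axes, zero at the start; "moment": the same for the moment, N m; "finger_gap": finger opening in mm.
Only numpy, scipy, OpenCV 4.12 (cv2) and the standard library are available. Lean on these libraries where they do the work, as an engineer would, in place of code of your own. Each camera call takes 0.05 s, during which the arm holds its last target.

## Working session

There is one attempt and no reset: what is moved stays moved. The work goes in short steps, Python scripts to look and compute and a shell command to move; the robot and the scene stay as the last step left them, time stands still between calls to the robot, and variables do not carry over. Pictures are saved under pics/ and viewed, and the job is handed in when it is done.

```bash
mkdir -p pics; cat > h.py <<'E'
import numpy as np, cv2
from cell import read_state, imaging, order
from scipy.spatial.transform import Rotation as R
def save(n,im): cv2.imwrite('pics/'+n+'.png',im[:,:,::-1])
def pts(name,depth,uv,d=None):
    c=imaging.get_calibration(name); uv=np.array(uv,float).reshape(-1,1,2)
    n=cv2.undistortPoints(uv,np.array(c['mtx'],float),np.array(c['dist'],float)).reshape(-1,2)
    z=np.array([depth[int(v),int(u)] for u,v in uv.reshape(-1,2)]) if d is None else d
    P=np.c_[n*z[:,None],z,np.ones(len(z))]
    return (P@np.array(c['world_from_camera']).T)[:,:3]
E
python3 - <<'E'
from h import *
s=read_state();print(s)
for n in ['scene','top']:
    p,d=imaging.camera(n);save(n+'0',p);np.save(n+'0d.npy',d);np.save(n+'0p.npy',p)
    print(n,imaging.get_calibration(n))
E
```

```text
{'clock': 0.0, 'joints': array([-1.25559849e+00,  3.00458130e-01,  1.52160489e+00,  1.93143277e-06,
        1.32073569e+00, -6.66077480e-02]), 'qd': array([-1.50904990e-03, -2.31980505e-05,  4.76478663e-04,  2.11613801e-03,
       -1.97559982e-03,  2.00297003e-03]), 'effort': array([ 4.21532131e-04, -5.31811595e+01, -3.52739525e+01,  7.07983668e-02,
        2.43141095e-02, -1.27098001e-04]), 'eef_pos': array([ 204.83713323, -510.13878215,  212.88338271]), 'eef_rot': array([-1.57071419e+00,  1.20325525e-03, -1.18899117e+00]), 'wrist_force': array([-1.55210916, -0.32755576,  0.73404074]), 'moment': array([-0.03016573, -0.02509703,  0.03215219]), 'finger_gap': 94.04197228038929}
scene {'mtx': array([[500.92732238,   0.        , 316.8102046 ],
       [  0.        , 500.92732238, 247.5770096 ],
       [  0.        ,   0.        ,   1.        ]]), 'dist': array([-0.04999413,  0.        ,  0.        ,  0.        ,  0.        ]), 'world_from_camera': array([[-8.52667192e-01,  4.41763642e-01, -2.78932868e-01,
         8.26120399e+02],
       [ 5.22260805e-01,  7.06174261e-01, -4.78081129e-01,
         5.14572093e+02],
       [-1.42236488e-02, -5.53319797e-01, -8.32847459e-01,
         9.96388453e+02],
       [ 0.00000000e+00,  0.00000000e+00,  0.00000000e+00,
         1.00000000e+00]])}
top {'mtx': array([[524.61170429,   0.        , 315.93423897],
       [  0.        , 524.61170429, 229.15681829],
       [  0.        ,   0.        ,   1.        ]]), 'dist': array([-0.06877067,  0.        ,  0.        ,  0.        ,  0.        ]), 'world_from_camera': array([[ 2.06389790e-02, -9.94861563e-01,  9.91186356e-02,
         4.26554570e+02],
       [-9.99685107e-01, -1.91198848e-02,  1.62516506e-02,
        -1.36801937e+01],
       [-1.42730056e-02, -9.94228414e-02, -9.94942903e-01,
         1.12914209e+03],
       [ 0.00000000e+00,  0.00000000e+00,  0.00000000e+00,
         1.00000000e+00]])}
```

View pics/scene0.png

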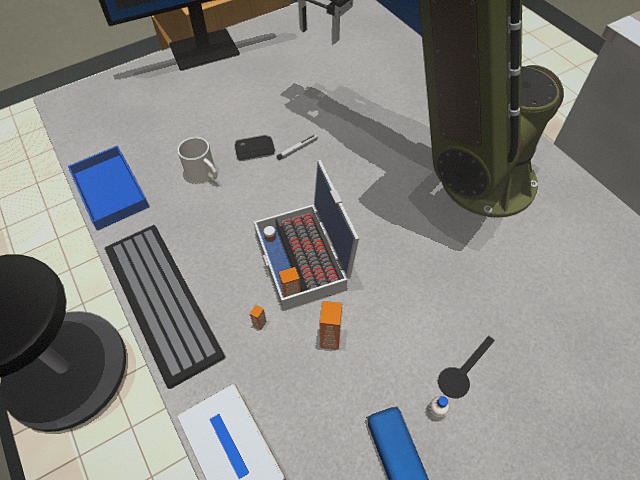

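View pics/top0.png

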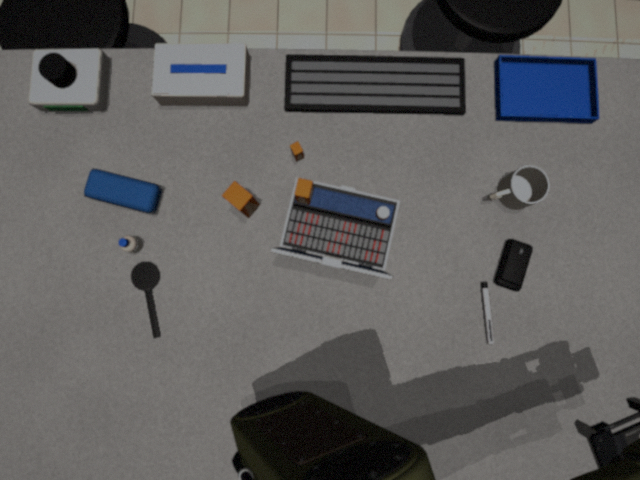

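Orange candidates in the top view are at (297,150), which is small, at (240,197), which is the large one, and at (304,188), which stands in the bay and is middle-sized. The last fits the description. I'll confirm it in a crop and measure it.

```bash
python3 - <<'E'
from h import *
p=np.load('top0p.npy');d=np.load('top0d.npy')
c=p[130:290,215:415];c=cv2.resize(c,None,fx=4,fy=4,interpolation=cv2.INTER_CUBIC)[:600]
c=cv2.convertScaleAbs(c,alpha=1.5);save('crop0',c)
for n in ['top','scene']:
    p=np.load(n+'0p.npy');d=np.load(n+'0d.npy')
    W=pts(n,d,[(u,v) for v in range(480) for u in range(640)]).reshape(480,640,3)
    np.save(n+'0W.npy',W)
    hsv=cv2.cvtColor(p,cv2.COLOR_RGB2HSV)
    m=cv2.inRange(hsv,(7,140,60),(17,255,255))
    k,l,st,ce=cv2.connectedComponentsWithStats(m)
    for i in range(1,k):
        if st[i,4]<30: continue
        q=W[l==i]; zt=np.percentile(q[:,2],95)
        t=q[abs(q[:,2]-zt)<6]
        r=cv2.minAreaRect(t[:,:2].astype(np.float32))
        print(n,ce[i],st[i,4],'ztop',zt,t.mean(0),r)
E
```

```text
top [296.04761905 148.4952381 ] 105 ztop 65.97151085875052 [701.20980743  48.99806386  63.30245455] ((701.4512939453125, 49.083946228027344), (22.761333465576172, 19.07122230529785), 31.016555786132812)
top [303.52091255 188.46768061] 263 ztop 105.77425797199143 [610.33685071  30.15720292 102.9653913 ] ((610.5706176757812, 29.82917594909668), (27.109960556030273, 35.64326477050781), 78.05438232421875)
top [237.35169492 195.73305085] 472 ztop 128.0419461234684 [589.04629169 157.00149129 125.22615272] ((589.4790649414062, 157.10324096679688), (47.95975875854492, 37.93595886230469), 50.77480697631836)
scene [215.45    2.325] 40 ztop -63.65585565621514 [nan nan nan] ((0.0, 0.0), (0.0, 0.0), 0.0)
scene [204.77777778   6.13888889] 36 ztop -12.928226864559548 [nan nan nan] ((0.0, 0.0), (0.0, 0.0), 0.0)
scene [289.09491525 277.80338983] 295 ztop 105.75323260947495 [612.42535652  28.80320714 103.27596918] ((612.0292358398438, 28.294878005981445), (31.688827514648438, 35.349124908447266), 79.27361297607422)
scene [330.46606335 319.55806938] 663 ztop 127.64611699651394 [590.58102126 156.97750693 125.32582508] ((590.3531494140625, 156.8788299560547), (49.636512756347656, 38.08546447753906), 51.76325607299805)
scene [256.671875 313.234375] 128 ztop 66.65527075881867 [702.43816252  47.79897017  63.9835942 ] ((702.108642578125, 47.356101989746094), (23.92234992980957, 20.243528366088867), 22.50921630859375)<stdin>:17: RuntimeWarning: Mean of empty slice.
  ret = um.true_divide(
```

View pics/crop0.png

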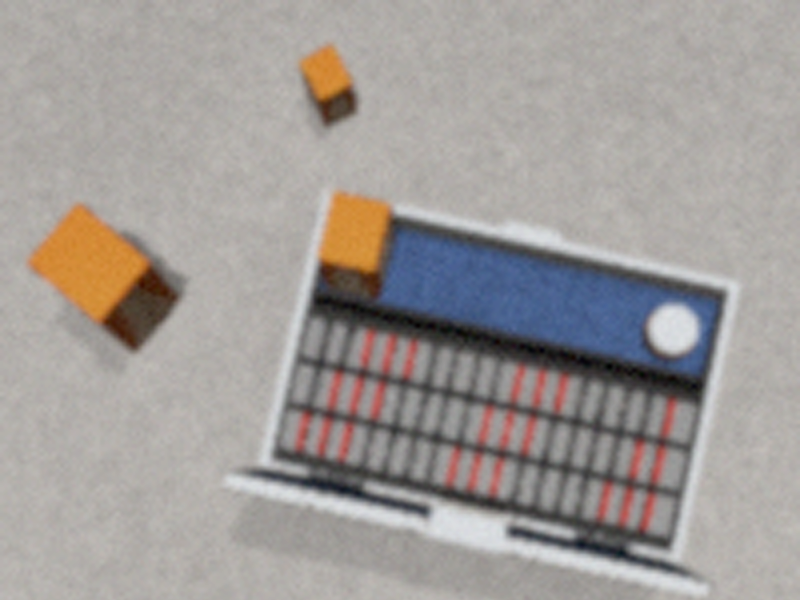

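The crop shows the middle bar at crop (355,240), standing at the left end of the blue bay. The jar's white cap is at (672,330) and the lid edge runs along the bottom. Next I measure the case frame and the lid.

```bash
python3 - <<'E'
from h import *
for n in ['top','scene']:
    p=np.load(n+'0p.npy');W=np.load(n+'0W.npy')
    hsv=cv2.cvtColor(p,cv2.COLOR_RGB2HSV)
    x,y,z=W[...,0],W[...,1],W[...,2]
    roi=(x>350)&(x<720)&(y>-220)&(y<110)
    blue=(cv2.inRange(hsv,(100,80,40),(125,255,255))>0)&roi&(z>0)&(z<18)
    q=W[blue];r=cv2.minAreaRect(q[:,:2].astype(np.float32));print(n,'blue',len(q),q.mean(0),r)
    white=(hsv[...,1]<40)&(hsv[...,2]>120)
    lid=roi&(z>75)&~(cv2.inRange(hsv,(7,140,40),(17,255,255))>0)
    if n=='scene': lid&=(x<560)
    q=W[lid]
    print('lid',len(q),q.min(0),q.max(0))
    if len(q)>50:
        c=q.mean(0);_,_,v=np.linalg.svd(q-c);print(' normal',v[2],'c',c,v[0], v[1])
    jar=roi&(z>28)&(z<45)&(hsv[...,2]>130)&(hsv[...,1]<60)
    print('jar?',W[jar].shape)
    rim=roi&(z>42)&(z<60)&(hsv[...,1]<60)&(hsv[...,2]>110)
    q=W[rim];r=cv2.minAreaRect(q[:,:2].astype(np.float32));print('rim',len(q),r,cv2.boxPoints(r).round(1).tolist())
E
```

```text
top blue 1416 [593.73638701 -63.76390488   7.88110979] ((594.8860473632812, -55.474403381347656), (210.62918090820312, 42.69792556762695), 78.40808868408203)
lid 2164 [ 426.55457033 -134.85926377   75.29622474] [ 631.27212581   82.5557947  1129.14209385]
 normal [ 0.92977538 -0.36525766  0.04587578] c [444.32199625 -17.57032653 728.44679166] [-0.04568446  0.00917071  0.99891382] [0.36528164 0.93086129 0.00815989]
jar? (109, 3)
rim 621 ((579.19189453125, -37.14219665527344), (249.45896911621094, 207.72637939453125), 78.15572357177734) [[451.8999938964844, -137.89999389648438], [655.2000122070312, -180.5], [706.4000244140625, 63.599998474121094], [503.1000061035156, 106.19999694824219]]
scene blue 627 [586.43234096 -85.42533629   8.60096743] ((580.7745361328125, -78.8057861328125), (164.67013549804688, 51.50154495239258), 78.01493835449219)
lid 2130 [ 434.51492773 -140.03785385   75.16905544] [495.72744566  81.31192126 207.35164895]
 normal [ 0.97520923 -0.19995073  0.09479803] c [469.2089898  -18.35478307 149.65172659] [ 0.20294665  0.9789198  -0.02299329] [-0.08820214  0.04166221  0.99523095]
jar? (189, 3)
rim 765 ((584.8209228515625, -47.063079833984375), (247.06948852539062, 225.92486572265625), 78.96659851074219) [[450.29998779296875, -146.6999969482422], [672.0999755859375, -189.89999389648438], [719.2999877929688, 52.599998474121094], [497.6000061035156, 95.80000305175781]]
```

The case yaw is about -0.203 rad, with the bay centre near (595,-55.5). In the case frame the bar is at (≈46, 86.5), which agrees with the text. The hinge middle is near (475,-31) and the lid stands at about 1.67 rad. I rise, close the fingers and turn so that tool x points along case -y.

```bash
python3 -m handwheel '[[[0,-15,0,0,7,0,-1],[0,-30,0,0,14,0,-1],[0,-45,0,0,21,0,-1],[0,-60,0,0,28,0,-1],[0,-60,0,0,33.5,0,-1]]]' 20
cat > pr.py <<'E'
from h import *
import sys
EX=np.array([np.cos(-.203),np.sin(-.203),0]);EY=np.array([-EX[1],EX[0],0]);EZ=np.array([0,0,1.])
O=np.array([594.9,-55.5,0])-47*EX
def rep():
    s=read_state();M=R.from_euler('xyz',s['eef_rot']).as_matrix();p=s['eef_pos']
    q=p-O;print('t',round(s['clock'],2),'world',p.round(1),'case',np.round([q@EX,q@EY,p[2]],1),'F',s['wrist_force'].round(1),'gap',round(s['finger_gap'],1))
    print('tool x,y,z in case',[[round(float(M[:,i]@e),3) for e in (EX,EY,EZ)] for i in range(3)],'j',s['joints'].round(2))
    return p,M
if __name__=='__main__':
    p,M=rep()
    if len(sys.argv)>3:
        t=np.array([float(a) for a in sys.argv[1:4]]);w=O+t[0]*EX+t[1]*EY+t[2]*EZ
        print('shift tool',(M.T@(w-p)).round(1))
E
python3 pr.py 46 140 270
```

```text
clock: 0.52
eef_pos: [205.1, -510.8, 275.6]
eef_rot: [-1.57, -0.002, -1.78]
wrist_force: [-0.1, 0.9, -0.2]
finger_gap: 64.3
t 0.52 world [ 205.1 -510.8  275.6] case [-243.  -524.6  275.6] F [-0.1  0.9 -0.2] gap 64.3
tool x,y,z in case [[-0.006, -1.0, 0.002], [0.001, -0.002, -1.0], [1.0, -0.006, 0.001]] j [-1.26  0.26  1.43  0.    1.45  0.52]
shift tool [-666.4    4.6  284.8]
```

```bash
python3 -m handwheel '[[[-36,0,15,0,0,0,-1],[-72,0,30,0,0,0,-1],[-108,0,46,0,0,0,-1],[-144,0,61,0,0,0,-1],[-180,0,77,0,0,0,-1]]]'
python3 -m handwheel '[[[-36,0,15,0,0,0,-1],[-72,0,30,0,0,0,-1],[-108,0,46,0,0,0,-1],[-144,0,61,0,0,0,-1],[-180,0,77,0,0,0,-1]]]'
python3 -m handwheel '[[[-36,0,15,0,0,0,-1],[-72,0,30,0,0,0,-1],[-108,0,46,0,0,0,-1],[-144,0,61,0,0,0,-1],[-180,0,77,0,0,0,-1]]]'
python3 pr.py 46 135 200
```

```text
clock: 0.93
eef_pos: [318.3, -349.1, 275.1]
eef_rot: [-1.57, -0.002, -1.781]
wrist_force: [1.4, -0.4, 0.0]
finger_gap: 30.6
clock: 1.35
eef_pos: [431.7, -187.1, 274.9]
eef_rot: [-1.57, -0.002, -1.781]
wrist_force: [-0.4, -1.4, 0.8]
finger_gap: 0.6
clock: 1.77
eef_pos: [545.1, -25.1, 274.4]
eef_rot: [-1.57, -0.002, -1.78]
wrist_force: [-0.1, -0.7, 0.7]
finger_gap: 0.3
t 1.77 world [545.1 -25.1 274.4] case [ -7.9  19.7 274.4] F [-0.1 -0.7  0.7] gap 0.3
tool x,y,z in case [[-0.007, -1.0, 0.002], [0.001, -0.002, -1.0], [1.0, -0.007, 0.001]] j [-0.11  0.25  1.44 -0.    1.45  1.67]
shift tool [-115.8   74.2   53.1]
```

```bash
python3 -m handwheel '[[[-30,0,14,0,0,0,-1],[-60,0,28,0,0,0,-1],[-90,0,42,0,0,0,-1],[-116,20,53,0,0,0,-1],[-116,55,53,0,0,0,-1]]]'
python3 -m handwheel '[[[0,30,0,0,0,0,-1],[0,60,0,0,0,0,-1],[0,90,0,0,0,0,-1],[0,120,0,0,0,0,-1],[0,128,0,0,0,0,-1]]]'
python3 pr.py 46 130 90
python3 - <<'E'
from h import *
for n in ['scene','wrist']:
    p,d=imaging.camera(n);save(n+'1',p)
    if n=='scene': save('scene1c',cv2.resize(p[120:380,180:420],None,fx=2.3,fy=2.3,interpolation=cv2.INTER_CUBIC))
E
```

```text
clock: 2.18
eef_pos: [623.7, 81.1, 220.7]
eef_rot: [-1.565, 0.0, -1.777]
wrist_force: [-0.0, 0.9, -1.2]
finger_gap: 0.6
clock: 2.6
eef_pos: [622.2, 80.8, 87.5]
eef_rot: [-1.572, -0.002, -1.777]
wrist_force: [-0.1, 0.1, -1.3]
finger_gap: 0.7
t 2.6 world [622.2  80.8  87.5] case [ 46.2 139.   87.5] F [-0.1  0.1 -1.3] gap 0.7
tool x,y,z in case [[-0.003, -1.0, 0.002], [-0.001, -0.002, -1.0], [1.0, -0.003, -0.001]] j [ 0.07  0.59  1.41 -0.    1.14  1.85]
shift tool [ 9.  -2.5 -0.2]
```

View pics/scene1c.png

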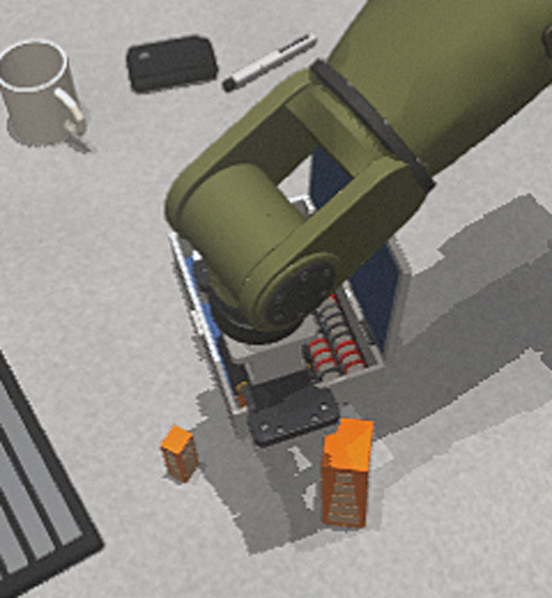

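View pics/wrist1.png

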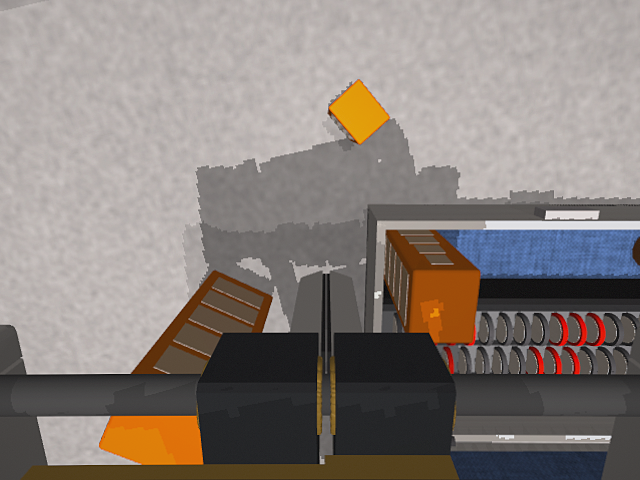

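The wrist view shows the shut fingertips at (325,275), level with the bar standing at (430,290) and clear of the big bar at the lower left. I now push along tool +x.

```bash
python3 -m handwheel '[[[6,0,0,0,0,0,-1],[12,0,0,0,0,0,-1],[18,0,0,0,0,0,-1],[22,0,0,0,0,0,-1],[26,0,0,0,0,0,-1]]]'; python3 pr.py
python3 -m handwheel '[[[5,0,0,0,0,0,-1],[10,0,0,0,0,0,-1],[15,0,0,0,0,0,-1],[18,0,0,0,0,0,-1],[18,0,0,0,0,0,-1]]]'; python3 pr.py
python3 - <<'E'
from h import *
for n in ['wrist']:
    p,d=imaging.camera(n);save(n+'2',p)
E
```

```text
clock: 3.12
eef_pos: [618.5, 54.7, 92.2]
eef_rot: [-1.567, -0.0, -1.778]
wrist_force: [-0.3, 0.2, 0.4]
finger_gap: 0.6
t 3.12 world [618.5  54.7  92.2] case [ 47.9 112.7  92.2] F [-0.3  0.2  0.4] gap 0.6
tool x,y,z in case [[-0.004, -1.0, 0.0], [0.004, -0.0, -1.0], [1.0, -0.004, 0.004]] j [ 0.03  0.57  1.43 -0.    1.14  1.81]
clock: 3.53
eef_pos: [614.7, 36.4, 92.2]
eef_rot: [-1.567, -0.001, -1.778]
wrist_force: [0.9, -0.4, 0.1]
finger_gap: 0.1
t 3.53 world [614.7  36.4  92.2] case [47.9 94.  92.2] F [ 0.9 -0.4  0.1] gap 0.1
tool x,y,z in case [[-0.005, -1.0, 0.001], [0.003, -0.001, -1.0], [1.0, -0.005, 0.003]] j [ 0.    0.56  1.45 -0.    1.13  1.78]
```

View pics/wrist2.png

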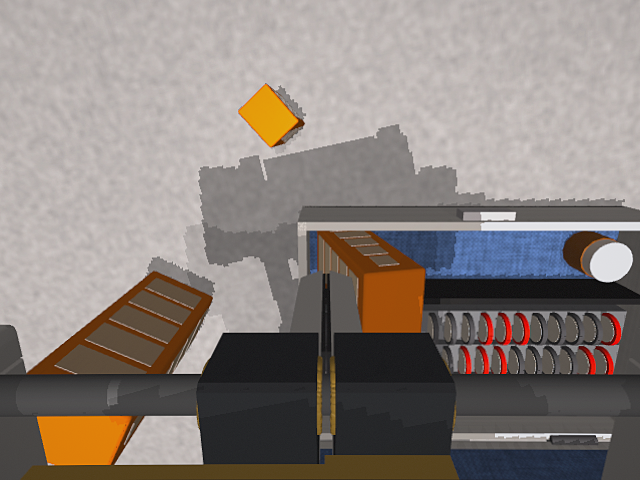

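The fingers now touch the bar and its top is leaning. I keep pushing.

```bash
python3 -m handwheel '[[[4,0,0,0,0,0,-1],[8,0,0,0,0,0,-1],[12,0,0,0,0,0,-1],[15,0,0,0,0,0,-1],[15,0,0,0,0,0,-1]]]'; python3 pr.py
python3 - <<'E'
from h import *
for n in ['wrist']:
    p,d=imaging.camera(n);save(n+'3',p)
E
```

```text
clock: 4.0
eef_pos: [611.6, 21.5, 92.2]
eef_rot: [-1.567, -0.001, -1.779]
wrist_force: [0.3, -0.3, 0.4]
finger_gap: 0.9
t 4.0 world [611.6  21.5  92.2] case [47.8 78.8 92.2] F [ 0.3 -0.3  0.4] gap 0.9
tool x,y,z in case [[-0.005, -1.0, 0.001], [0.004, -0.001, -1.0], [1.0, -0.005, 0.004]] j [-0.02  0.55  1.46 -0.    1.13  1.76]
```

View pics/wrist3.png

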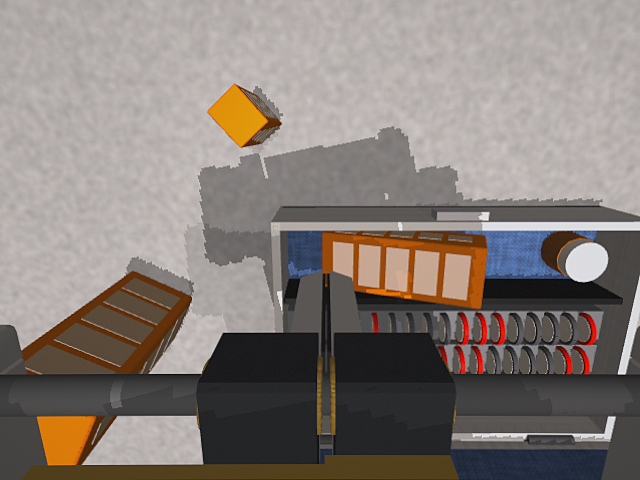

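The bar has tipped over and lies at about (405,268) in the wrist view, and the jar at (580,260) looks untouched. I raise the arm and verify from above.

```bash
python3 -m handwheel '[[[0,-30,0,0,0,0,-1],[0,-70,0,0,0,0,-1],[0,-110,0,0,0,0,-1],[0,-150,0,0,0,0,-1],[0,-180,0,0,0,0,-1]]]'
python3 -m handwheel '[[[-35,-4,0,0,0,0,-1],[-70,-8,0,0,0,0,-1],[-105,-8,0,0,0,0,-1],[-120,-8,-25,0,0,0,-1],[-140,-8,-55,0,0,0,-1]]]'
python3 pr.py
python3 - <<'E'
from h import *
for n in ['top','scene']:
    p,d=imaging.camera(n);np.save(n+'4d.npy',d);np.save(n+'4p.npy',p)
    W=pts(n,d,[(u,v) for v in range(480) for u in range(640)]).reshape(480,640,3);np.save(n+'4W.npy',W)
    c=p[130:290,215:415] if n=='top' else p[140:320,220:400]
    save(n+'4c',cv2.resize(c,None,fx=3.2,fy=3.2,interpolation=cv2.INTER_CUBIC))
p,d=imaging.camera('wrist');save('wrist4',p)
E
```

```text
clock: 4.47
eef_pos: [611.2, 22.2, 276.1]
eef_rot: [-1.564, 0.0, -1.779]
wrist_force: [0.1, -0.1, 0.7]
finger_gap: 0.6
clock: 4.88
eef_pos: [586.1, 171.5, 282.2]
eef_rot: [-1.566, -0.001, -1.779]
wrist_force: [0.6, 0.8, 0.4]
finger_gap: 0.9
t 4.88 world [586.1 171.5 282.2] case [ -7.4 220.6 282.2] F [0.6 0.8 0.4] gap 0.9
tool x,y,z in case [[-0.005, -1.0, 0.001], [0.005, -0.001, -1.0], [1.0, -0.005, 0.005]] j [ 0.23  0.4   1.23 -0.    1.51  2.  ]
```

View pics/top4c.png

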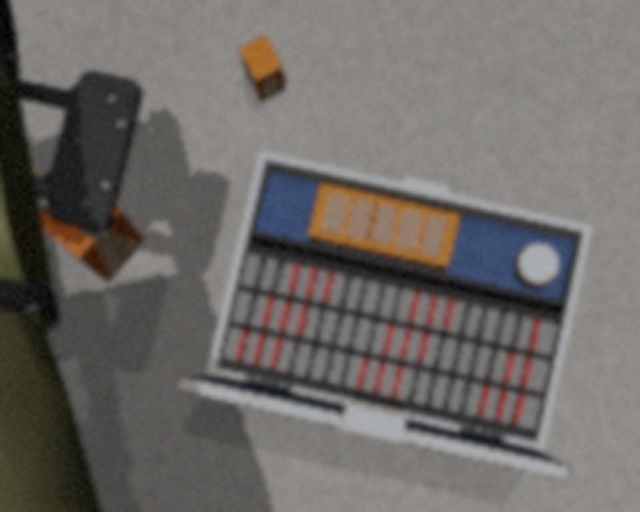

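View pics/scene4c.png

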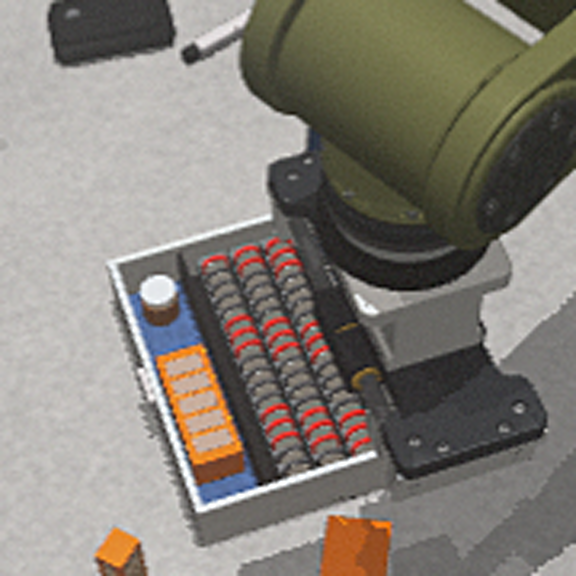

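```bash
python3 - <<'E'
from h import *
from pr import EX,EY,O
for k in '04':
    p=np.load(f'top{k}p.npy');W=np.load(f'top{k}W.npy');hsv=cv2.cvtColor(p,cv2.COLOR_RGB2HSV)
    Q=np.stack([(W-O)@EX,(W-O)@EY,W[...,2]],-1)
    inb=(Q[...,0]>24)&(Q[...,0]<70)&(abs(Q[...,1])<106)
    j=inb&(Q[...,1]<-55)&(Q[...,2]>25)&(Q[...,2]<45)&(hsv[...,1]<70)
    print('jar cap',j.sum(),Q[j].mean(0).round(1))
    if k=='4':
        b=inb&(cv2.inRange(hsv,(5,60,40),(20,255,255))>0)&(Q[...,1]>-50)
        q=Q[b];print('bar',b.sum(),np.percentile(q,[1,50,99],axis=0).round(1),cv2.minAreaRect(q[:,:2].astype(np.float32)))
        pc=q[q[:,2]>30];A=np.c_[pc[:,:2],np.ones(len(pc))];print('plane slope',np.linalg.lstsq(A,pc[:,2],rcond=None)[0])
        roi=(abs(Q[...,1])<130)&(Q[...,0]<-60)&(Q[...,0]>-150)&(Q[...,2]>75)&(Q[...,2]<260)
        q=Q[roi];print('lid',len(q),np.percentile(q,[1,50,99],axis=0).round(1))
E
```

```text
jar cap 201 [ 47.6 -83.8  34.8]
jar cap 195 [ 47.4 -83.8  34.9]
bar 887 [[ 26.4 -24.8   8.4]
 [ 45.1  21.8  37.3]
 [ 68.3  68.6  42.1]] ((47.42261505126953, 21.6075496673584), (96.21003723144531, 42.68952178955078), 89.64421844482422)
plane slope [1.92465855e-02 1.81500589e-03 3.66901083e+01]
lid 873 [[ -96.9 -105.6   79.8]
 [ -90.7    1.6  198.1]
 [ -79.2  109.5  204.7]]
```

The bar is flat with its centre near case (47,22) and a top height of about 38 mm. The jar has not moved. Next I go round behind the lid at height.

```bash
python3 -m handwheel '[[[0,0,-35,0,0,0,-1],[20,0,-70,0,0,0,-1],[45,0,-100,0,0,0,-1],[70,0,-130,0,0,0,-1],[100,0,-153,0,0,0,-1]]]'
python3 -m handwheel '[[[35,0,0,0,0,0,-1],[70,0,0,0,0,0,-1],[100,0,0,0,0,0,-1],[120,0,0,0,0,0,-1],[120,0,0,0,0,0,-1]]]'
python3 -m handwheel '[[[0,25,0,0,0,0,-1],[0,50,0,0,0,0,-1],[0,75,0,0,0,0,-1],[0,97,0,0,0,0,-1],[0,97,0,0,0,0,-1]]]'
python3 pr.py -110 0 185
```

```text
clock: 5.45
eef_pos: [413.3, 104.8, 283.0]
eef_rot: [-1.564, 0.0, -1.775]
wrist_force: [0.1, -0.4, 1.4]
finger_gap: 0.8
clock: 5.87
eef_pos: [388.7, -15.8, 283.4]
eef_rot: [-1.562, -0.0, -1.779]
wrist_force: [0.6, 0.6, 0.4]
finger_gap: 0.6
clock: 6.28
eef_pos: [388.2, -15.8, 183.2]
eef_rot: [-1.568, -0.0, -1.78]
wrist_force: [-0.8, -0.1, -0.1]
finger_gap: 0.2
t 6.28 world [388.2 -15.8 183.2] case [-163.5   -2.8  183.2] F [-0.8 -0.1 -0.1] gap 0.2
tool x,y,z in case [[-0.006, -1.0, 0.0], [0.003, -0.0, -1.0], [1.0, -0.006, 0.003]] j [-0.13 -0.04  1.98 -0.    1.2   1.65]
shift tool [-3.1 -1.7 53.5]
```

Fingertips are behind the lid, 60 mm short of it. Push over.

```bash
python3 -m handwheel '[[[0,0,20,0,0,0,-1],[0,0,40,0,0,0,-1],[0,0,52,0,0,0,-1],[0,0,60,0,0,0,-1],[0,0,68,0,0,0,-1]]]'; python3 pr.py
python3 -m handwheel '[[[0,1,10,0,0,0,-1],[0,2,20,0,0,0,-1],[0,3,30,0,0,0,-1],[0,4,40,0,0,0,-1],[0,5,48,0,0,0,-1]]]'; python3 pr.py -11 0 161
```

```text
clock: 6.7
eef_pos: [455.4, -30.0, 184.3]
eef_rot: [-1.568, -0.0, -1.78]
wrist_force: [-3.6, 0.7, 1.8]
finger_gap: 0.6
t 6.7 world [455.4 -30.  184.3] case [-94.8  -3.2 184.3] F [-3.6  0.7  1.8] gap 0.6
tool x,y,z in case [[-0.006, -1.0, 0.0], [0.003, -0.0, -1.0], [1.0, -0.006, 0.003]] j [-0.15  0.12  1.81 -0.    1.21  1.63]
clock: 7.12
eef_pos: [503.0, -40.1, 179.1]
eef_rot: [-1.569, -0.0, -1.78]
wrist_force: [-2.3, 1.1, -0.9]
finger_gap: 0.4
t 7.12 world [503.  -40.1 179.1] case [-46.1  -3.4 179.1] F [-2.3  1.1 -0.9] gap 0.4
tool x,y,z in case [[-0.006, -1.0, 0.0], [0.002, -0.0, -1.0], [1.0, -0.006, 0.002]] j [-0.15  0.23  1.69 -0.    1.22  1.63]
shift tool [-3.7 18.2 35.1]
```

```bash
python3 -m handwheel '[[[0,2,7,0,0,0,-1],[0,5,14,0,0,0,-1],[0,9,21,0,0,0,-1],[0,13,28,0,0,0,-1],[0,18,35,0,0,0,-1]]]'; python3 pr.py
python3 -m handwheel '[[[0,5,6,0,0,0,-1],[0,10,12,0,0,0,-1],[0,15,17,0,0,0,-1],[0,20,22,0,0,0,-1],[0,26,27,0,0,0,-1]]]'; python3 pr.py 34 0 103
```

```text
clock: 7.53
eef_pos: [538.1, -47.5, 161.1]
eef_rot: [-1.568, -0.0, -1.78]
wrist_force: [-0.9, 0.6, 2.2]
finger_gap: 0.5
t 7.53 world [538.1 -47.5 161.1] case [-10.2  -3.6 161.1] F [-0.9  0.6  2.2] gap 0.5
tool x,y,z in case [[-0.006, -1.0, 0.0], [0.003, -0.0, -1.0], [1.0, -0.006, 0.003]] j [-0.16  0.33  1.61 -0.    1.2   1.62]
clock: 7.95
eef_pos: [565.0, -53.2, 134.6]
eef_rot: [-1.568, -0.0, -1.78]
wrist_force: [-1.1, 0.7, 0.2]
finger_gap: 0.7
t 7.95 world [565.  -53.2 134.6] case [ 17.2  -3.8 134.6] F [-1.1  0.7  0.2] gap 0.7
tool x,y,z in case [[-0.006, -1.0, 0.0], [0.003, -0.0, -1.0], [1.0, -0.006, 0.003]] j [-0.16  0.41  1.56 -0.    1.17  1.62]
shift tool [-3.9 31.6 16.7]
```

```bash
python3 -m handwheel '[[[0,6,5,0,0,0,-1],[0,13,9,0,0,0,-1],[0,19,12,0,0,0,-1],[0,25,15,0,0,0,-1],[0,32,17,0,0,0,-1]]]'; python3 pr.py
python3 -m handwheel '[[[0,6,3,0,0,0,-1],[0,12,5,0,0,0,-1],[0,18,7,0,0,0,-1],[0,24,8,0,0,0,-1],[0,30,8,0,0,0,-1]]]'; python3 pr.py 42 0 66
```

```text
clock: 8.37
eef_pos: [582.2, -56.9, 102.2]
eef_rot: [-1.567, -0.0, -1.78]
wrist_force: [0.6, -0.1, 1.6]
finger_gap: 0.4
t 8.37 world [582.2 -56.9 102.2] case [ 34.8  -3.9 102.2] F [ 0.6 -0.1  1.6] gap 0.4
tool x,y,z in case [[-0.006, -1.0, 0.0], [0.003, -0.0, -1.0], [1.0, -0.006, 0.003]] j [-0.16  0.49  1.54 -0.    1.12  1.62]
clock: 8.78
eef_pos: [590.4, -58.7, 71.7]
eef_rot: [-1.567, -0.0, -1.78]
wrist_force: [0.1, 0.4, 0.4]
finger_gap: 0.2
t 8.78 world [590.4 -58.7  71.7] case [43.2 -4.  71.7] F [0.1 0.4 0.4] gap 0.2
tool x,y,z in case [[-0.006, -1.0, 0.0], [0.004, -0.0, -1.0], [1.0, -0.006, 0.004]] j [-0.16  0.54  1.53 -0.    1.07  1.62]
shift tool [-4.   5.7 -1.3]
```

```bash
python3 -m handwheel '[[[0,2,0,0,0,0,-1],[0,4,0,0,0,0,-1],[0,5,0,0,0,0,-1],[0,5,0,0,0,0,-1]]]'; python3 pr.py
python3 -m handwheel '[[[0,1,0,0,0,0,-1],[0,1.5,0,0,0,0,-1],[0,1.5,0,0,0,0,-1]]]'; python3 pr.py
```

```text
clock: 9.12
eef_pos: [590.3, -58.6, 66.7]
eef_rot: [-1.567, -0.0, -1.78]
wrist_force: [0.5, -0.2, -0.9]
finger_gap: 0.7
t 9.12 world [590.3 -58.6  66.7] case [43.2 -4.  66.7] F [ 0.5 -0.2 -0.9] gap 0.7
tool x,y,z in case [[-0.006, -1.0, 0.0], [0.004, -0.0, -1.0], [1.0, -0.006, 0.004]] j [-0.16  0.55  1.53 -0.    1.06  1.62]
clock: 9.37
eef_pos: [590.5, -58.7, 66.2]
eef_rot: [-1.566, -0.0, -1.78]
wrist_force: [-4.3, 1.1, 8.7]
finger_gap: 0.5
t 9.37 world [590.5 -58.7  66.2] case [43.3 -4.  66.2] F [-4.3  1.1  8.7] gap 0.5
tool x,y,z in case [[-0.006, -1.0, 0.0], [0.005, -0.0, -1.0], [1.0, -0.006, 0.005]] j [-0.16  0.55  1.53 -0.    1.06  1.62]
```

A stop is felt at TCP z ≈ 66 mm, so the tip is at 58 mm, which is the shut height. I press slightly more and then retreat.

```bash
python3 -m handwheel '[[[0,1,0,0,0,0,-1],[0,2,0,0,0,0,-1],[0,2,0,0,0,0,-1],[0,2,0,0,0,0,-1]]]'; python3 pr.py
python3 -m handwheel '[[[0,-15,0,0,0,0,-1],[0,-45,0,0,0,0,-1],[0,-85,0,0,0,0,-1],[0,-125,0,0,0,0,-1],[0,-160,0,0,0,0,-1]]]'
python3 -m handwheel '[[[35,0,-5,0,0,0,-1],[75,0,-20,0,0,0,-1],[115,0,-40,0,0,0,-1],[150,0,-60,0,0,0,-1],[185,0,-80,0,0,0,-1]]]'
python3 -m handwheel '[[[20,0,-15,0,0,0,-1],[50,0,-35,0,0,0,-1],[85,0,-55,0,0,0,-1],[110,0,-75,0,0,0,-1],[110,0,-75,0,0,0,-1]]]'
python3 - <<'E'
from h import *
from pr import EX,EY,O
for n in ['top','scene']:
    p,d=imaging.camera(n)
    W=pts(n,d,[(u,v) for v in range(480) for u in range(640)]).reshape(480,640,3)
    Q=np.stack([(W-O)@EX,(W-O)@EY,W[...,2]],-1)
    m=(abs(Q[...,0])<65)&(abs(Q[...,1])<100)&(Q[...,2]>30)&(Q[...,2]<120)
    q=Q[m];print(n,m.sum(),'coef x,y,c',np.linalg.lstsq(np.c_[q[:,:2],np.ones(len(q))],q[:,2],rcond=None)[0].round(3))
    save(n+'5',p)
E
```

```text
clock: 9.7
eef_pos: [590.6, -58.7, 66.1]
eef_rot: [-1.566, -0.0, -1.78]
wrist_force: [-9.4, 1.1, 19.0]
finger_gap: 0.6
t 9.7 world [590.6 -58.7  66.1] case [43.4 -4.  66.1] F [-9.4  1.1 19. ] gap 0.6
tool x,y,z in case [[-0.006, -1.0, 0.0], [0.005, -0.0, -1.0], [1.0, -0.006, 0.005]] j [-0.16  0.55  1.53 -0.    1.05  1.62]
clock: 10.12
eef_pos: [589.7, -58.4, 229.0]
eef_rot: [-1.564, -0.0, -1.78]
wrist_force: [-0.0, 0.4, 0.6]
finger_gap: 0.5
clock: 10.53
eef_pos: [472.5, -222.9, 228.6]
eef_rot: [-1.564, -0.0, -1.779]
wrist_force: [1.7, -0.1, -0.1]
finger_gap: 0.3
clock: 10.95
eef_pos: [373.1, -317.7, 228.4]
eef_rot: [-1.564, -0.001, -1.783]
wrist_force: [0.6, 0.3, 0.3]
finger_gap: 0.6
top 6089 coef x,y,c [0.000e+00 1.000e-03 5.753e+01]
scene 4290 coef x,y,c [ 0.0000e+00 -2.0000e-03  5.8451e+01]
```

View pics/scene5.png

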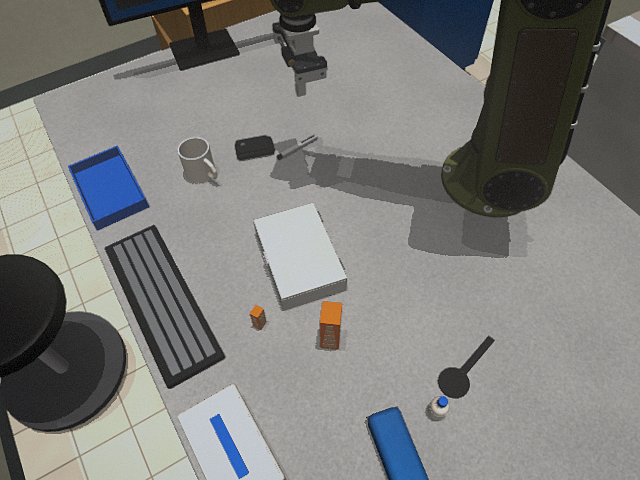

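View pics/top5.png

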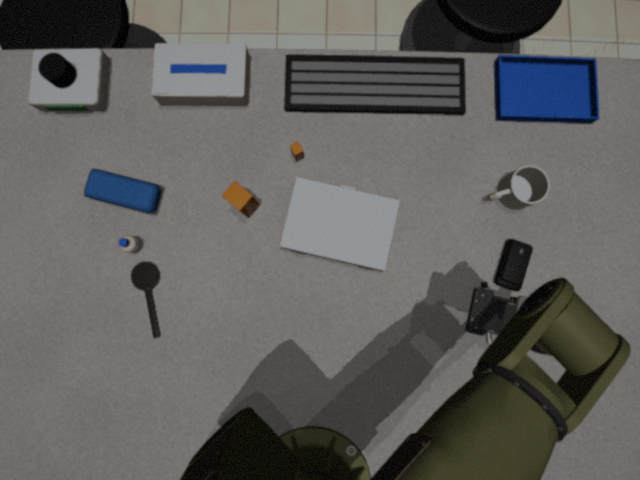

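The lid is flat: its slope is 0.000 along case x and its top is at 58 mm. All the other things stand where they were and the arm is clear of everything.

```bash
python3 -c "
from h import *
order.sign_off();print(read_state()['clock'])"
```

```text
the job is handed in; nothing more can be done
the job is handed in; nothing more can be done
```

The trial-lens case is closed up with the bar lying flat inside, and the job was handed in at about 11 s of the 51 s allowed.

- **Bar:** I tipped the middle-sized orange bar over with the shut fingers. With the lid still open, it measured flat at about x = 47, y = 22 mm of the case, with its top near 38 mm. That is well inside the required limits.
- **Jar:** It showed no measurable movement (under 1 mm) after the bar fell. It was hidden once the lid came down, so that was its last check.
- **Lid:** I pushed it over from behind and pressed it onto the rim with about 19 N. Both cameras then showed it flat, with no slope along case x (0.000) and its top at about 58 mm.
- **Other things and arm:** In the final pictures the other things on the desk looked where they started. I compared these by eye rather than measuring them. The arm ended away from everything.

No check failed or disagreed.

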